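# Find the unfilled moulding joint with a feeler gauge

## Task

Three test joints on the sloping sample board look alike, but inside only one of them was never filled. Take the feeler gauge from its block and try its blade gently in the joints until you find the one that takes the whole blade: push it home there, up to the collar, before letting go, and leave it standing in that joint. Do not knock over or push about the other things on the table.

Things in the scene. Friction and masses are not known exactly. Their poses are not given: they have to be found in the camera images.
- gauge: feeler gauge standing blade down in its block. Origin: centre of the underside of its black collar; z points from blade to handle. Above: collar 24 (x) x 34 (y) mm, z 0 to 5 mm; orange handle 14 (x) x 26 (y) mm, z 5 to 65 mm. Grip it across the 14 mm. Weighs about 80 g. A half turn about z makes no difference.
- blade: the gauge's steel blade and black collar, one rigid piece with the handle; same origin and axes as the gauge. The blade is 3 mm thick (x), 24 mm wide (y) and reaches from z = 0 down to z = -32 mm.
- block: wooden gauge block, fixed, 70 (x) x 90 (y) x 42 mm high, with a slot 7 x 28 mm, 36 mm deep in its top; the gauge stands upright in it, collar on the top. Origin at the centre of the underside. It may stand left or right of the sample board.
- stand: fixed stand of the sample board, 170 (x) x 270 (y) mm; origin at the centre of its foot. The grey board on it slopes up 30 degrees away from the robot and carries three pairs of moulding pieces 80 mm apart, a joint (gap) between the purple lower and the white upper piece of each, the faces 38 mm above the board.
- board: the sloping grey board with the mouldings; origin at the centre of the board's upper side, z out of it. Hard filler, out of sight, stops a blade 16 mm below the face in two of the three joints, drawn anew each time; the third takes the whole blade, until the collar rests on the face. Only touch tells which. Contact forces on the blade above 80 N do damage: creep in, stop at a few N.
- joint_left (a point): the left (+y) joint; the point is the centre of its mouth, in the plane of the moulding's face. z points out of the face (leaning 30 degrees towards the robot), x up the slope, across the gap, y along the gap. Gap 5.5 mm wide (x), 54 mm long (y), closed at its ends, lips rounded 4 mm. With the blade home the gauge's origin lies here, z axes parallel, blade width along y.
- joint_middle (a point): the middle joint; the point is the centre of its mouth, in the plane of the moulding's face. z points out of the face (leaning 30 degrees towards the robot), x up the slope, across the gap, y along the gap. Gap 5.5 mm wide (x), 54 mm long (y), closed at its ends, lips rounded 4 mm. With the blade home the gauge's origin lies here, z axes parallel, blade width along y.
- joint_right (a point): the right (-y) joint; the point is the centre of its mouth, in the plane of the moulding's face. z points out of the face (leaning 30 degrees towards the robot), x up the slope, across the gap, y along the gap. Gap 5.5 mm wide (x), 54 mm long (y), closed at its ends, lips rounded 4 mm. With the blade home the gauge's origin lies here, z axes parallel, blade width along y.
- paint_can: paint can standing upright, black with red foot and purple paint on top, diameter 96 mm, height 115 mm, 0.95 kg, loose; origin at the centre of its underside
- brush: paint brush with green handle lying on the table, loose; origin at its underside
- roller: paint roller with red handle lying on the table, about 250 mm long and 44 mm high, loose
- purple_offcut: flat white moulding offcut with purple paint on it, 50 x 100 x 16 mm, lying loose on the table; origin at the centre of its underside
- white_offcut: flat white moulding offcut, 45 x 110 x 17 mm, lying loose on the table; origin at the centre of its underside
Mind the look-alikes: they are no part of the job. Of the things that look like the block, the largest one is meant. There is more than one size of the gauge; the job needs the smaller.

How it is judged:
On the way, in this order (a step that is already met when the one before it is completed fails the run):
1. the gauge is held and lifted clear of its block (z of gauge in the frame of block above 0.078 m and contact force between the fingers and gauge above 0.5 N), for 0.1 s.
2. the blade is pushed home in a joint, collar within 8 mm of the face, still held by the fingers (((z of gauge in the frame of joint_left between -0.008 and 0.008 m and x of gauge in the frame of joint_left between -0.006 and 0.006 m and y of gauge in the frame of joint_left between -0.02 and 0.02 m and angle between the z axis of gauge and the z axis of joint_left, either way round below 0.2 rad) or (z of gauge in the frame of joint_middle between -0.008 and 0.008 m and x of gauge in the frame of joint_middle between -0.006 and 0.006 m and y of gauge in the frame of joint_middle between -0.02 and 0.02 m and angle between the z axis of gauge and the z axis of joint_middle, either way round below 0.2 rad) or (z of gauge in the frame of joint_right between -0.008 and 0.008 m and x of gauge in the frame of joint_right between -0.006 and 0.006 m and y of gauge in the frame of joint_right between -0.02 and 0.02 m and angle between the z axis of gauge and the z axis of joint_right, either way round below 0.2 rad)) and contact force between the fingers and gauge above 0.5 N), for 0.1 s.
At the end, for the whole second after the job is handed in: the gauge stands at rest, released, in the joint that takes the whole blade: collar within 6 mm of the face, within 6 mm across and 20 mm along the joint's centre, within 0.2 rad of square to the face (((z of gauge in the frame of joint_left between -0.008 and 0.006 m and x of gauge in the frame of joint_left between -0.006 and 0.006 m and y of gauge in the frame of joint_left between -0.02 and 0.02 m and angle between the z axis of gauge and the z axis of joint_left, either way round below 0.2 rad) or (z of gauge in the frame of joint_middle between -0.008 and 0.006 m and x of gauge in the frame of joint_middle between -0.006 and 0.006 m and y of gauge in the frame of joint_middle between -0.02 and 0.02 m and angle between the z axis of gauge and the z axis of joint_middle, either way round below 0.2 rad) or (z of gauge in the frame of joint_right between -0.008 and 0.006 m and x of gauge in the frame of joint_right between -0.006 and 0.006 m and y of gauge in the frame of joint_right between -0.02 and 0.02 m and angle between the z axis of gauge and the z axis of joint_right, either way round below 0.2 rad)) and linear speed of gauge below 0.02 m/s and angular speed of gauge below 0.2 rad/s); the robot touches nothing.
It fails at once if the blade or collar is pushed against anything with more than 80 N (contact force between blade and anything else above 80 N).
It fails at once if another thing on the table is shifted by more than 25 mm or tipped (distance of any of paint_can, brush, roller, purple_offcut, white_offcut from where it was at the start of the episode above 0.025 m or angle between any of paint_can, brush, roller, purple_offcut, white_offcut's own z axis and vertical above 0.3 rad).
It also fails if it takes over 54 s, if anything falls off the work surface, if the arm or the gripper's body presses on something with over 40 N, if the wrist force passes 120 N, or if a joint passes its speed limit or range.

## Robot

A 6-joint arm with a two-finger parallel gripper is mounted at the origin on the work surface. World frame = base frame: x ahead of the robot, y to its left, z up, the work surface at z = 0. Lengths are in m, angles in rad, forces in N, time in s.
With the tool pointing down it reaches from about 0.425 to 0.95 m from the base axis. Payload 14.7 kg.
Tool frame: the origin (TCP) lies at the very end of the fingers, on their centre line; the grasp point (between the pads) lies 19 mm behind it; z points along the fingers, y is the direction in which the jaws open and shut (so a half turn about z gives the same grasp; the last joint's range is limited). The gripper opens to 85 mm and grips with 20 to 120 N. Pads are 22 mm wide; open, the fingers measure 114 mm over their backs; the gripper's body (76 mm by 85 mm) begins 54 mm behind the grasp point. The pads swing forward as they close: fully open they stand 13 mm farther back than shut.
Start: joints at [-1.317, 0.48, 1.596, -0, 1.065, -0.047], TCP at [0.193, -0.621, 0.192] pointing down, gripper open.
Joint ranges: [-2.75, 2.75], [-0.82, 2.05], [0.23, 2.67], [-1.56, 4.7], [0.09, 2.69], [-2.92, 2.92]. Speed limits (rad/s): [1.89, 1.89, 2.39, 3.01, 3.01, 3.01].

## Interface

Orientations are given as a unit quaternion [w, x, y, z].
In Python, from plant import robot, fingers, kin, readout, vision, order gives the robot as it stands. The module is installed in compiled form; this text tells all that it offers. Calls block until the motion is done:
- robot.movep(position, orientation): joint-space move of the TCP to a pose.
- robot.move_straight(position, attitude=None, velocity=0.15): straight line of the TCP; attitude=None keeps the orientation; velocity is the mean speed in m/s.
- robot.movej(angles): joint-space move.
- fingers.move_gripper(opening, strength=None): finger opening in m; strength is the grip in N (None keeps the last); returns when the fingers have stopped.
- robot.pause(seconds).
- kin.inverse_kinematics(position, orientation): joint angles nearest the present ones, or None.
- readout.read_state(): the state.
- vision.snapshot(name): name is "scene" or "side" or "wrist"; returns the picture (420x560x3 uint8, red, green, blue); there is no depth.
- vision.get_calibration(name): a dict with "K" (3x3 intrinsics, pixels), "D" ([k1, k2, p1, p2, k3] as OpenCV has them; the pictures are not rectified), "camera_from_world" (4x4, takes a point from world to camera coordinates). Camera axes: x right, y down, z forward; pixel columns grow to the right and rows downward; lengths in m; the calibration is good to about 2 mm. A picture is of the moment at which its call begins: read the wrist's pose just before it. get_calibration takes no time and is no camera call; for the wrist camera it gives the pose at the moment of the call.
A pose or a line that the arm cannot do raises robot.IKError and nothing moves.
- order.close_job(): hands the job in, once; it reports no verdict.
The state is a dict: "clock": time; "joint_positions": joint angles; "joint_velocities": joint speeds; "effort": joint torques, N m; "ee_pos": TCP position; "eef_rot": TCP orientation; "contact_force": force on the tool from outside, world axes, zero at the start; "wrist_torque": the same for the moment, N m; "width": finger opening in m.
Only numpy, scipy, OpenCV 4.12 (cv2) and the standard library are available. Lean on these libraries where they do the work, as an engineer would, in place of code of your own. Each camera call takes 0.05 s, during which the arm holds its last target.

## Working session

There is one attempt and no reset: what is moved stays moved. The work goes in short steps, each a Python script; the robot and the scene stay as the last script left them, time stands still between calls to the robot, and variables do not carry over. Pictures are saved under pics/ and viewed, and the job is handed in when it is done.

```bash
mkdir -p pics; python3 - <<'E'
from plant import robot, fingers, kin, readout, vision, order
import cv2,numpy as np,pickle
cal={}
for n in ["scene","side","wrist"]:
    cal[n]=vision.get_calibration(n)
    im=vision.snapshot(n); cv2.imwrite(f"pics/{n}0.png",cv2.cvtColor(im,cv2.COLOR_RGB2BGR))
    T=np.linalg.inv(cal[n]["camera_from_world"]); print(n,T.round(3).tolist(),cal[n]["K"],cal[n]["D"])
s=readout.read_state();print(s)
E
```

```text
scene [[0.468, 0.666, -0.581, 1.33], [0.884, -0.347, 0.315, -0.385], [0.008, -0.66, -0.751, 1.111], [0.0, 0.0, 0.0, 1.0]] [[495.64006235   0.         281.49248114]
 [  0.         495.64006235 211.59032896]
 [  0.           0.           1.        ]] [-0.03894289  0.          0.          0.          0.        ]
side [[-0.879, -0.242, 0.41, 0.072], [-0.476, 0.426, -0.77, 0.927], [0.012, -0.872, -0.49, 0.673], [0.0, 0.0, 0.0, 1.0]] [[455.24354621   0.         272.84063242]
 [  0.         455.24354621 209.73073155]
 [  0.           0.           1.        ]] [-0.09269221  0.          0.          0.          0.        ]
wrist [[0.296, -0.921, -0.252, 0.256], [-0.955, -0.286, -0.077, -0.602], [-0.001, 0.264, -0.965, 0.374], [0.0, 0.0, 0.0, 1.0]] [[316.08472113   0.         280.16720711]
 [  0.         316.08472113 209.05874522]
 [  0.           0.           1.        ]] [-0.02673082  0.          0.          0.          0.        ]
{'clock': 0.15, 'joint_positions': array([-1.31657161e+00,  4.80726004e-01,  1.59673651e+00,  5.77730953e-06,
        1.06508964e+00, -4.65521130e-02]), 'joint_velocities': array([-7.15458346e-04, -7.09934146e-05, -4.18239620e-03, -2.66646823e-04,
       -1.74154637e-04,  2.33718941e-03]), 'effort': array([ 1.12851259e-03, -9.51150727e+01, -4.30458927e+01, -2.52599239e-04,
        8.10404919e-03,  6.53729717e-05]), 'ee_pos': array([ 0.19253309, -0.62046023,  0.19129228]), 'eef_rot': array([-4.77428436e-04,  9.88713055e-01,  1.49820773e-01, -4.72132466e-05]), 'contact_force': array([ 0.58942139, -0.72374846, -0.09213569]), 'wrist_torque': array([0.01166337, 0.01622425, 0.01613826]), 'width': 0.08557400966359309}
```

View pics/scene0.png

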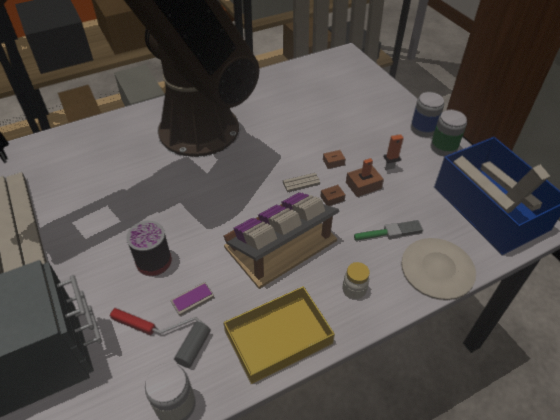

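View pics/side0.png

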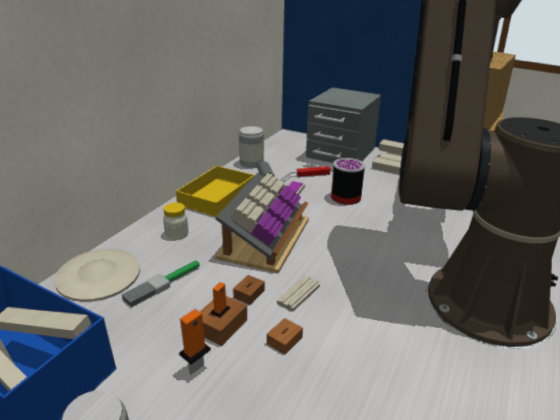

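View pics/wrist0.png

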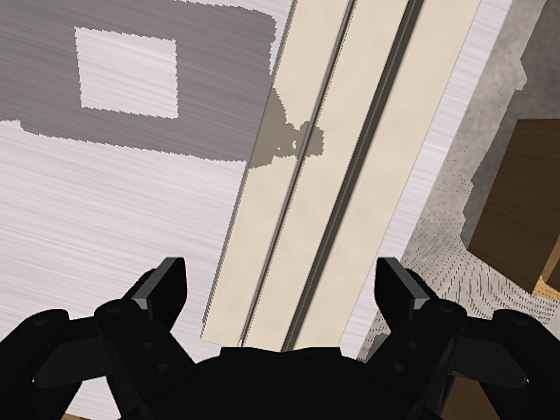

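The gauge stands in its block at about (366,175) in the scene view and (220,315) in the side view. The larger look-alike gauge is next to it at (395,150), and the board is at (280,235). I'll enlarge these areas.

```bash
python3 - <<'E'
import cv2
a=cv2.imread("pics/scene0.png");b=cv2.imread("pics/side0.png")
def c(im,x0,y0,w,h,s,n): cv2.imwrite(n,cv2.resize(im[y0:y0+h,x0:x0+w],None,fx=s,fy=s,interpolation=cv2.INTER_CUBIC))
c(a,215,180,130,100,6,"pics/c1.png")
c(a,310,120,110,85,7,"pics/c2.png")
c(b,210,165,110,100,6,"pics/c3.png")
c(b,170,270,150,100,5,"pics/c4.png")
E
```

```text
(no output)
```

View pics/c1.png

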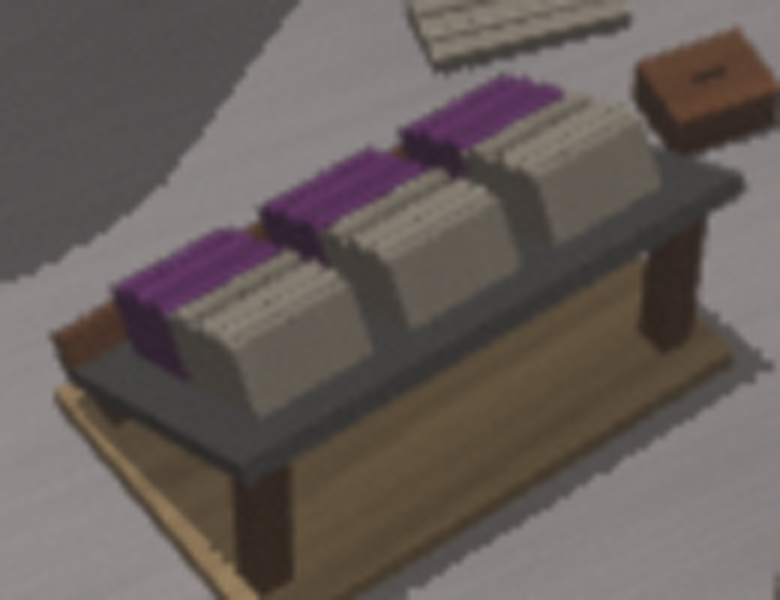

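View pics/c2.png

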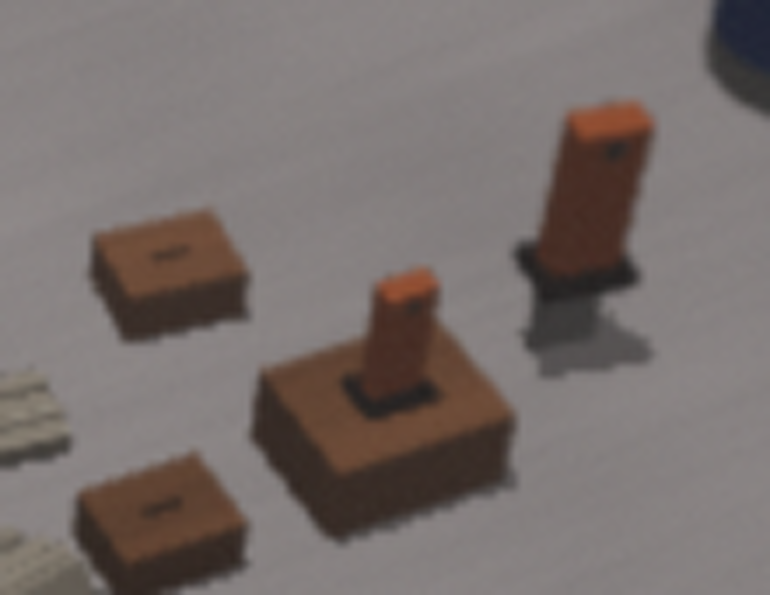

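View pics/c3.png

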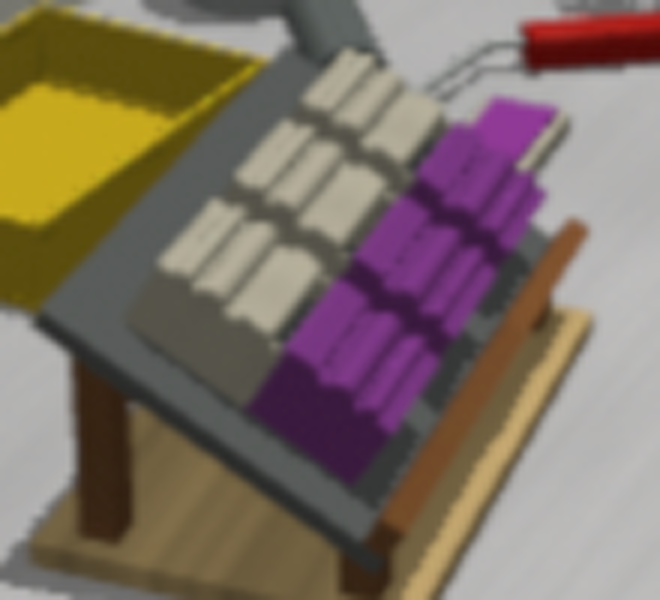

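View pics/c4.png

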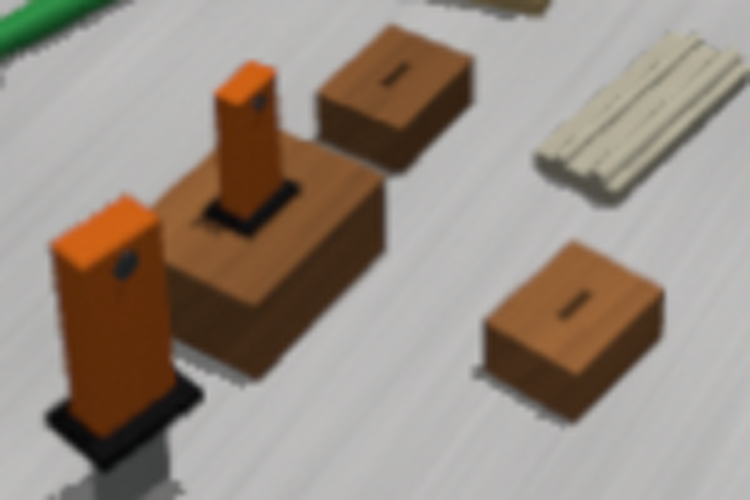

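```bash
cat > h.py <<'E'
import cv2,numpy as np
from scipy.spatial.transform import Rotation as R
def ray(cal,uv):
    n=cv2.undistortPoints(np.array([[uv]],float),np.array(cal["K"]),np.array(cal["D"]))[0,0]
    T=np.linalg.inv(np.array(cal["camera_from_world"])); d=T[:3,:3]@[n[0],n[1],1]
    return T[:3,3],d/np.linalg.norm(d)
def onz(cal,uv,z):
    o,d=ray(cal,uv); return o+d*(z-o[2])/d[2]
def tri(obs):
    A=np.zeros((3,3));b=np.zeros(3);rs=[ray(c,u) for c,u in obs]
    for o,d in rs:
        P=np.eye(3)-np.outer(d,d);A+=P;b+=P@o
    p=np.linalg.solve(A,b); return p,[np.linalg.norm((np.eye(3)-np.outer(d,d))@(p-o)) for o,d in rs]
def proj(cal,P):
    M=np.array(cal["camera_from_world"]);rv,_=cv2.Rodrigues(M[:3,:3])
    return cv2.projectPoints(np.array(P,float).reshape(-1,1,3),rv,M[:3,3],np.array(cal["K"]),np.array(cal["D"]))[0][:,0]
E
python3 - <<'E'
from h import *
from plant import vision
S=vision.get_calibration("scene");D=vision.get_calibration("side")
c2=lambda x,y:(310+x/7-.5+.07,120+y/7-.43)
c4=lambda x,y:(170+x/5-.4,270+y/5-.4)
for p in [(262,375),(437,322),(512,412),(340,472)]: print("S blk",onz(S,c2(*p),.042).round(4))
for p in [(257,305),(383,180),(285,132)]: print("D blk",onz(D,c4(*p),.042).round(4))
# handle top centre z=.107
print(onz(S,c2(406,285),.107),onz(D,c4(246,82),.107),tri([(S,c2(406,285)),(D,c4(246,82))]))
c1=lambda x,y:(215+x/6-.4,180+y/6-.4)
c3=lambda x,y:(210+x/6-.4,165+y/6-.4)
print("foot",onz(S,c1(58,392),.012),onz(S,c1(735,352),.012),onz(D,c3(592,318),.012),onz(D,c3(32,545),.012))
print("bigtop",tri([(S,c2(610,122)),(D,c4(107,232))]))
# board corners: +y high, -y high
print("board hi+y",tri([(S,c1(740,180)),(D,c3(40,318))]))
# joint ends: +y joint, gap at +y end  
E
```

```text
S blk [0.4576 0.3158 0.042 ]
S blk [0.4651 0.4043 0.042 ]
S blk [0.5276 0.4007 0.042 ]
S blk [0.5234 0.3131 0.042 ]
D blk [0.461  0.4038 0.042 ]
D blk [0.4562 0.318  0.042 ]
D blk [0.5082 0.3125 0.042 ]
[0.49275138 0.35769631 0.107     ] [0.49318043 0.35816118 0.107     ] (array([0.49299494, 0.35789255, 0.10697785]), [np.float64(0.0003126584151277705), np.float64(0.00031265841512764726)])
foot [ 0.51644853 -0.12451129  0.012     ] [0.64188144 0.16715419 0.012     ] [ 0.51490116 -0.12141865  0.012     ] [0.64072882 0.16679759 0.012     ]
bigtop (array([0.46921714, 0.47641116, 0.13366513]), [np.float64(0.00040533038226230354), np.float64(0.00040533038226242676)])
board hi+y (array([0.63090687, 0.16476743, 0.12412288]), [np.float64(0.000312762776433177), np.float64(0.0003127627764329931)])
```

```bash
cat >> h.py <<'E'
def quat(M): 
    q=R.from_matrix(M).as_quat(); return [q[3],q[0],q[1],q[2]]
def rotq(q): return R.from_quat([q[1],q[2],q[3],q[0]]).as_matrix()
def tool_from(M,flip=False):
    """gauge/joint frame matrix (cols x,y,z) -> tool matrix: z=-Z, y=+-X"""
    y=M[:,0]*(-1 if flip else 1); z=-M[:,2]; return np.stack([np.cross(y,z),y,z],1)
def joint_R(yaw,tilt=np.pi/6): return (R.from_euler('z',yaw)*R.from_euler('y',-tilt)).as_matrix()
E
python3 - <<'E'
from h import *
from plant import vision,kin
S=vision.get_calibration("scene");D=vision.get_calibration("side")
c1=lambda x,y:(215+x/6-.4,180+y/6-.4)
c3=lambda x,y:(210+x/6-.4,165+y/6-.4)
print(tri([(S,c1(395,198)),(D,c3(372,238))]))
for yaw in np.radians([-4]):
  for f in (0,1):
    M=tool_from(R.from_euler('z',yaw).as_matrix(),f)
    for z in (.06,.25): print("pick",f,z,kin.inverse_kinematics([.493,.358,z],quat(M)))
J=joint_R(np.radians(8.8))
for f in (0,1):
  for y in(-.06,.02,.1):
   for h in (.012,.16):
    p=np.array([.55,y,.165])+J[:,2]*h
    print(f,y,h,kin.inverse_kinematics(p,quat(tool_from(J,f))))
E
```

```text
(array([0.55850448, 0.02696049, 0.11340481]), [np.float64(0.0025547619878723317), np.float64(0.002554761987872351)])
pick 0 0.06 [ 5.78320298e-01  5.79381946e-01  1.80576897e+00 -4.44089210e-16
  7.56441735e-01  6.48133468e-01]
pick 0 0.25 [ 5.78320298e-01  3.70863871e-01  1.62400479e+00 -4.44089210e-16
  1.14672400e+00  6.48133468e-01]
pick 1 0.06 [ 5.78320298e-01  5.79381946e-01  1.80576897e+00 -4.44089210e-16
  7.56441735e-01 -2.49345919e+00]
pick 1 0.25 [ 5.78320298e-01  3.70863871e-01  1.62400479e+00 -4.44089210e-16
  1.14672400e+00 -2.49345919e+00]
0 -0.06 0.012 [-0.35051385  0.18157658  2.3075964   0.93595389  0.30464251 -1.35897235]
0 -0.06 0.16 [-0.4751939  -0.14212559  2.23168104  0.48980884  0.67525317 -0.9564026 ]
0 0.02 0.012 [-0.12522013  0.1653657   2.33069241  0.78739616  0.19545803 -1.02079762]
0 0.02 0.16 [-0.20121441 -0.17715928  2.25775514  0.3183368   0.58834382 -0.57803263]
0 0.1 0.012 [ 0.10854733  0.17401698  2.31843687  0.17734178  0.12796496 -0.21493543]
0 0.1 0.16 [ 0.09630264 -0.16786036  2.25101885  0.05606238  0.53623629 -0.0978315 ]
1 -0.06 0.012 [-0.35051385  0.18157658  2.3075964   0.93595389  0.30464251  1.78262031]
1 -0.06 0.16 [-0.4751939  -0.14212559  2.23168104  0.48980884  0.67525317  2.18519005]
1 0.02 0.012 [-0.12522013  0.1653657   2.33069241  0.78739616  0.19545803  2.12079503]
1 0.02 0.16 [-0.20121441 -0.17715928  2.25775514  0.3183368   0.58834382  2.56356002]
1 0.1 0.012 None
1 0.1 0.16 None
```

```bash
python3 - <<'E'
from h import *
from plant import vision,kin,robot,readout,fingers
import pickle
J=joint_R(np.radians(8.8))
p=np.array([.558,.027,.12])+J[:,2]*.19
robot.movep(p.tolist(),quat(tool_from(J)))
def snap(n):
    robot.pause(.15); c=vision.get_calibration("wrist"); im=vision.snapshot("wrist")
    cv2.imwrite(f"pics/{n}.png",cv2.cvtColor(im,cv2.COLOR_RGB2BGR)); pickle.dump(c,open(f"{n}.pkl","wb"))
snap("w1"); print(readout.read_state()["clock"])
robot.movep([.493-.035,.358,.27],quat(tool_from(R.from_euler('z',np.radians(-4)).as_matrix())))
snap("w2"); s=readout.read_state();print(s["clock"],s["ee_pos"])
E
```

```text
2.7667
4.2833 [0.45838614 0.35697329 0.27039594]
```

View pics/w1.png

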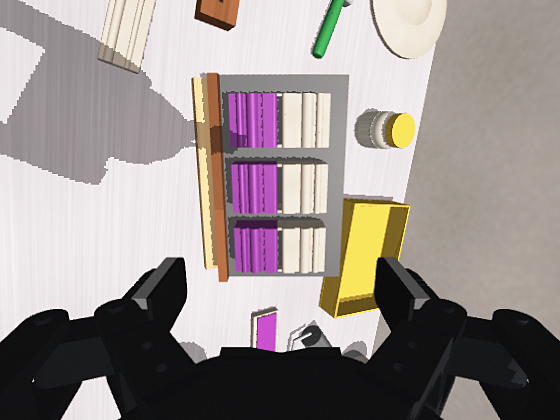

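View pics/w2.png

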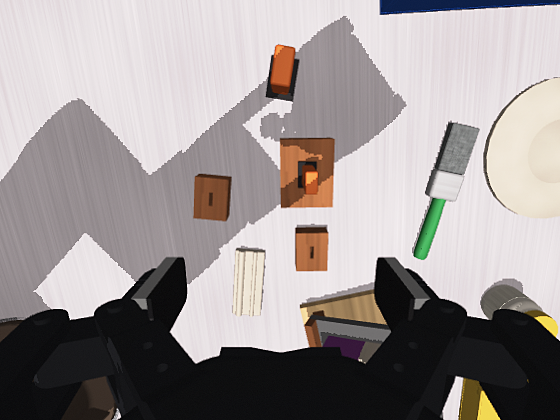

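The wrist view w1 shows the three joints between purple and white at column ~280 (rows 120, 187, 247). View w2 shows the block at (307,173) with the handle at (311,178). I'll enlarge both.

```bash
python3 - <<'E'
import cv2
a=cv2.imread("pics/w1.png");b=cv2.imread("pics/w2.png")
def c(im,x0,y0,w,h,s,n): cv2.imwrite(n,cv2.resize(im[y0:y0+h,x0:x0+w],None,fx=s,fy=s,interpolation=cv2.INTER_CUBIC))
c(a,190,70,160,75,5,"pics/d1.png");c(a,190,140,160,75,5,"pics/d2.png");c(a,190,205,160,75,5,"pics/d3.png")
c(b,265,130,80,85,7,"pics/d4.png")
E
```

```text
(no output)
```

View pics/d1.png

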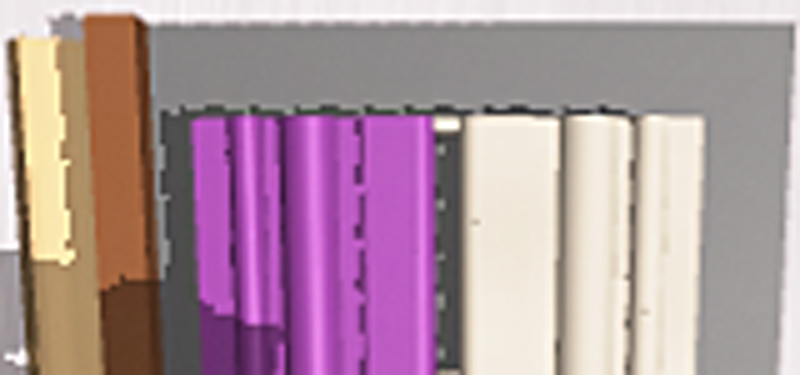

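View pics/d2.png

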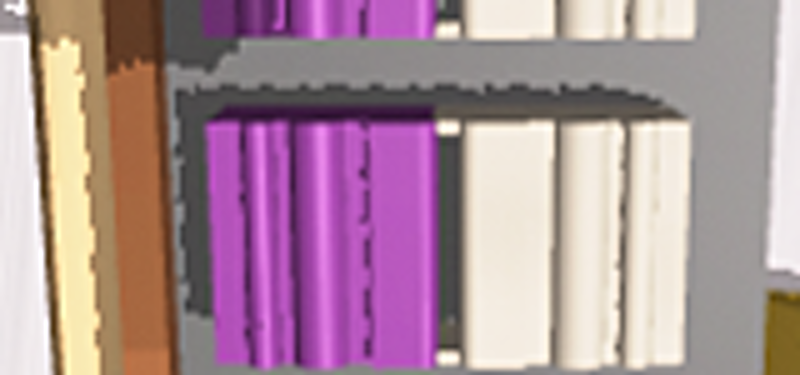

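View pics/d3.png

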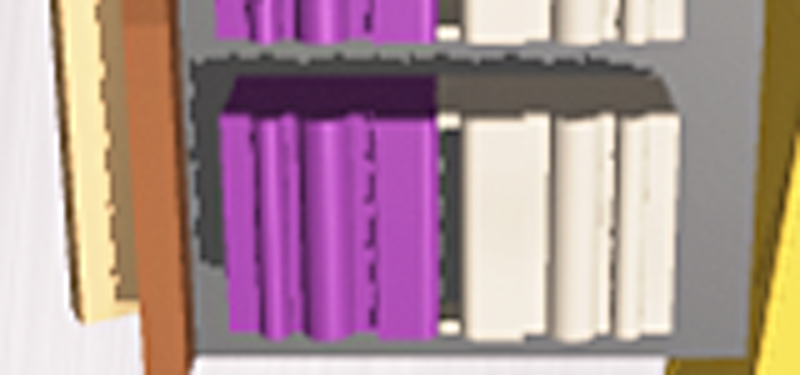

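View pics/d4.png

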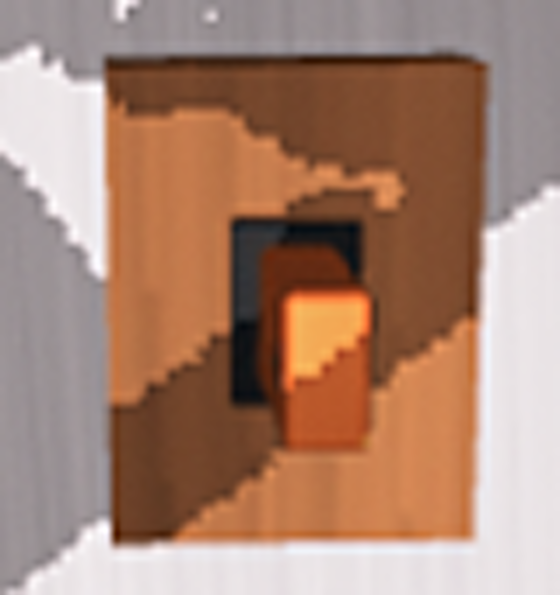

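```bash
cat > fit.py <<'E'
from h import *
import pickle
from scipy.optimize import least_squares
W1=pickle.load(open("w1.pkl","rb"));W2=pickle.load(open("w2.pkl","rb"))
d4=lambda x,y:(265+(x+.5)/7-.5,130+(y+.5)/7-.5)
if __name__=="__main__":
    for p in [(233,218),(362,218),(234,405)]: print("collar",onz(W2,d4(*p),.047).round(4))
    for p in [(285,291),(372,291),(283,449),(368,449)]: print("top",onz(W2,d4(*p),.107).round(4))
    for p in [(106,60),(486,62),(113,543),(473,541)]: print("blk",onz(W2,d4(*p),.042).round(4))
def dd(y0): return lambda x,y:(190+(x+.5)/5-.5,y0+(y+.5)/5-.5)
d1,d2,d3=dd(70),dd(140),dd(205)
# per joint: +y end purple edge, white edge ; -y end purple, white
obs=[[d1(436,116),d1(463,116),d2(437,37),d2(464,37)],[d2(437,120),d2(464,120),d2(437,366),d2(464,366)],[d3(439,114),d3(464,114),d3(439,336),d3(464,336)]]
obs=np.array(obs).reshape(-1,2)
def pts(q):
    J=joint_R(q[3]);c=q[:3];o=[]
    for k in(1,0,-1):
        for y in(q[4]/2,-q[4]/2):
            for x in(-q[5],q[5]): o.append(c+J@[x,80e-3*k+y,-.0])
    return np.array(o)
r=least_squares(lambda q:(proj(W1,pts(q))-obs).ravel(),[.558,.027,.12,.15,.06,.003])
q=r.x
if __name__=="__main__":
    print(q,np.degrees(q[3]),"rms",np.sqrt((r.fun**2).mean()))
    cov=np.linalg.inv(r.jac.T@r.jac)*.3**2; print(np.sqrt(np.diag(cov)))
    from plant import vision
    for n in("side","scene"):
        im=cv2.imread(f"pics/{n}0.png");x0,y0=(210,165) if n=="side" else (215,180)
        im=cv2.resize(im[y0:y0+100,x0:x0+130],None,fx=6,fy=6,interpolation=cv2.INTER_CUBIC)
        for p in proj(vision.get_calibration(n),pts(q)): cv2.circle(im,tuple(int(v) for v in (p-[x0,y0]+.5)*6),3,(0,255,0),1)
        cv2.imwrite(f"pics/o_{n}.png",im)
E
python3 fit.py
```

```text
collar [0.4819 0.374  0.047 ]
collar [0.5055 0.3724 0.047 ]
collar [0.4801 0.3393 0.047 ]
top [0.4866 0.3691 0.107 ]
top [0.5003 0.3682 0.107 ]
top [0.485  0.3438 0.107 ]
top [0.4986 0.3428 0.107 ]
blk [0.4608 0.4037 0.042 ]
blk [0.5297 0.3984 0.042 ]
blk [0.4556 0.313  0.042 ]
blk [0.5247 0.3085 0.042 ]
[0.56113696 0.01512883 0.11598632 0.1542929  0.06067559 0.00318886] 8.840331774166575 rms 0.13203965216942062
[0.00033417 0.0001218  0.00054249 0.00167144 0.00023519 0.00010499]
```

View pics/o_side.png

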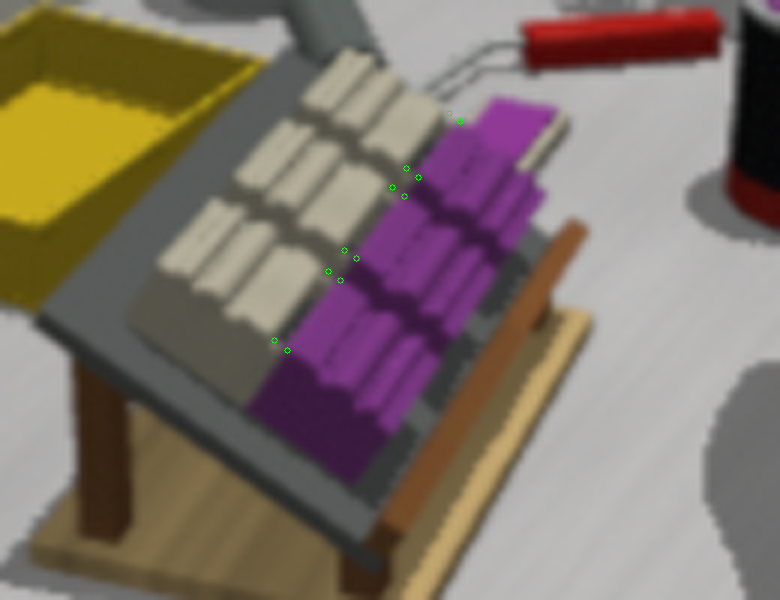

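View pics/o_scene.png

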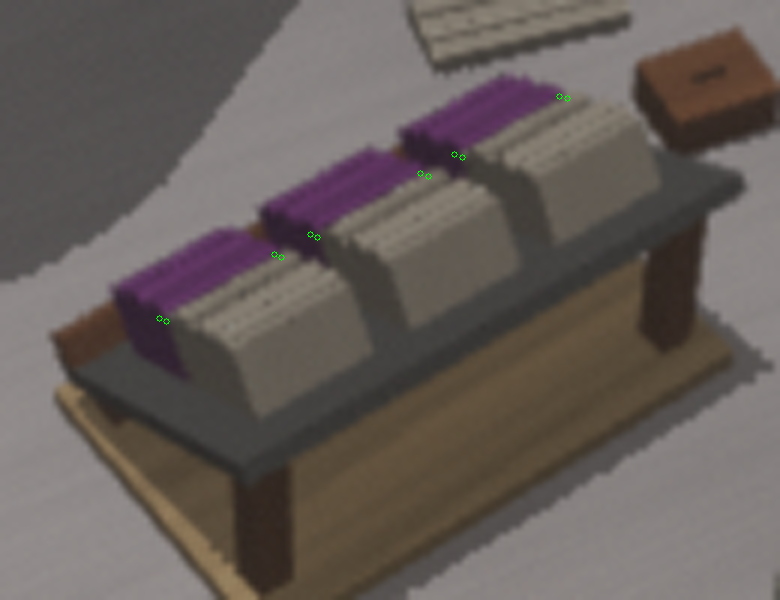

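```bash
cat >> h.py <<'E'
def st():
    from plant import readout
    s=readout.read_state(); return "t%.2f p%s F%s T%s w%.4f"%(s["clock"],s["ee_pos"].round(4),s["contact_force"].round(2),s["wrist_torque"].round(2),s["width"])
E
python3 - <<'E'
from h import *
from plant import vision,kin,robot,readout,fingers
import pickle
M=tool_from(R.from_euler('z',np.radians(-3.4)).as_matrix());q=quat(M)
robot.movep([.4927,.356,.14],q)
robot.move_straight([.4927,.356,.056],q,.12)
print(st())
fingers.move_gripper(.0,60); print(st())
robot.move_straight([.4927,.356,.2],None,.12); robot.pause(.1);print(st())
print(np.round(rotq(readout.read_state()["eef_rot"]),4).tolist())
n="w3";c=vision.get_calibration("wrist"); im=vision.snapshot("wrist")
cv2.imwrite(f"pics/{n}.png",cv2.cvtColor(im,cv2.COLOR_RGB2BGR)); pickle.dump(c,open(f"{n}.pkl","wb"))
E
```

```text
t5.73 p[0.4932 0.3564 0.0569] F[0.29 0.8  0.69] T[ 0.02 -0.02  0.02] w0.0855
t6.39 p[0.493  0.3562 0.0563] F[0.31 0.38 5.46] T[-0.11 -0.02  0.01] w0.0120
t7.84 p[0.4923 0.3558 0.1992] F[ 0.07 -0.58 -0.03] T[ 0.   -0.01 -0.03] w0.0120
[[0.0593, 0.9982, -0.0011], [0.9982, -0.0593, -0.0007], [-0.0008, -0.001, -1.0]]
```

View pics/w3.png

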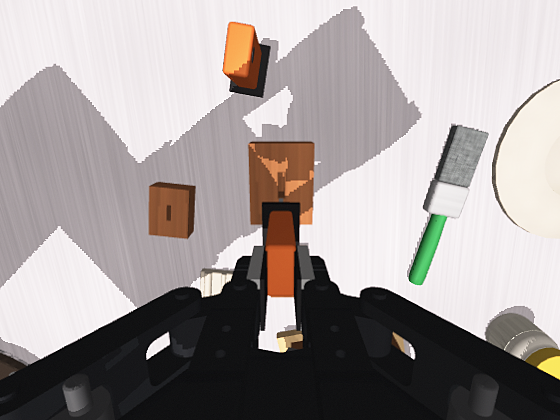

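```bash
cat >> h.py <<'E'
C=np.array([.56114,.01513,.11599]);YAW=.1543;J=joint_R(YAW);L=.0143;Q=quat(tool_from(J))
def tcp(k,h,dx=0,dy=0): return (C+J@[dx,.08*k+dy,h+L])
def stj():
    from plant import readout
    s=readout.read_state();f=J.T@s["contact_force"];t=J.T@s["wrist_torque"]
    return s,f,t
def loc(k):
    s,f,t=stj(); d=J.T@(s["ee_pos"]-C)-[0,.08*k,L]
    return "t%.2f d(mm)%s Fj%s Tj%s w%.4f"%(s["clock"],(d*1e3).round(2),f.round(1),t.round(2),s["width"])
def creep(k,h0,h1,dx=0,dy=0,step=.001,v=.015,fmax=5,f0=None):
    from plant import robot
    h=h0
    if f0 is None: f0=stj()[1]
    while h>h1:
        h=max(h1,h-step); robot.move_straight(tcp(k,h,dx,dy).tolist(),Q,v)
        s,f,t=stj()
        print("h%.1f %s"%(h*1e3,loc(k)))
        if np.linalg.norm(f-f0)>fmax: return h,True
    return h,False
E
python3 - <<'E'
from h import *
from plant import vision,kin,robot,readout,fingers
import pickle
robot.movep(tcp(1,.12).tolist(),Q); 
robot.move_straight(tcp(1,.045).tolist(),Q,.1); robot.pause(.2); print(loc(1))
n="w4";c=vision.get_calibration("wrist"); im=vision.snapshot("wrist")
cv2.imwrite(f"pics/{n}.png",cv2.cvtColor(im,cv2.COLOR_RGB2BGR)); pickle.dump(c,open(f"{n}.pkl","wb"))
im=vision.snapshot("side")[140:290,180:380];cv2.imwrite("pics/s4.png",cv2.resize(cv2.cvtColor(im,cv2.COLOR_RGB2BGR),None,fx=4,fy=4,interpolation=cv2.INTER_CUBIC))
E
```

```text
t10.07 d(mm)[4.200e-01 4.000e-02 4.533e+01] Fj[-0.3 -0.2  0.6] Tj[-0.03  0.39 -0.03] w0.0121
```

View pics/w4.png

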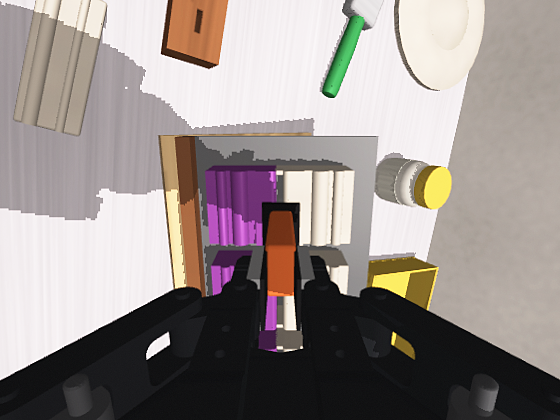

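View pics/s4.png

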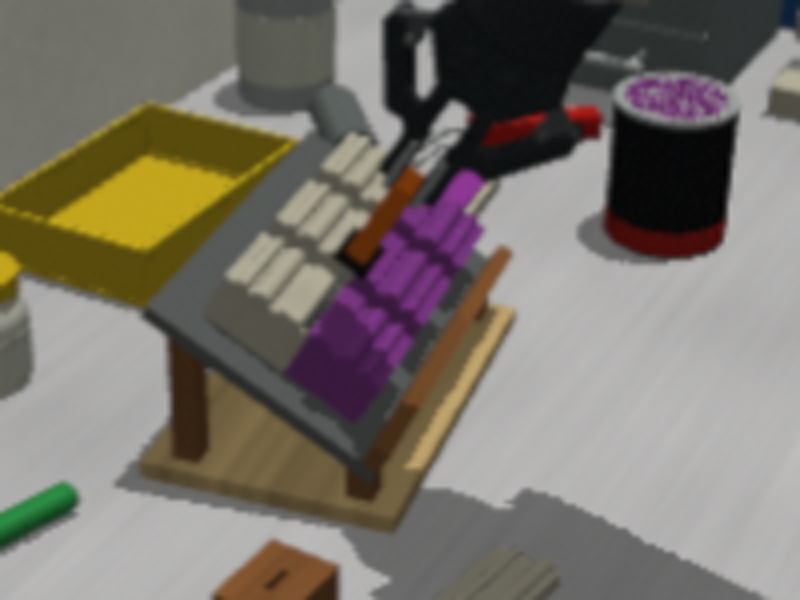

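The gauge hovers over the left joint. In w4 the gap is at column ~280 and the collar is centred at ~281, so I'll creep in.

```bash
python3 - <<'E'
from h import *
from plant import robot
f0=stj()[1]
robot.move_straight(tcp(1,.035).tolist(),Q,.05)
print(creep(1,.035,.0005,f0=f0))
E
```

```text
Traceback (most recent call last):
plant.IKError: the arm cannot follow that straight line within its joint ranges
```

```bash
python3 - <<'E'
from h import *
from plant import robot,kin,readout
np.set_printoptions(precision=3,suppress=True)
print(readout.read_state()["joint_positions"])
for k in(1,0,-1):
  for h in(.045,.035,.02,0):
    print(k,h,kin.inverse_kinematics(tcp(k,h).tolist(),Q))
  for rz in(-15,-8,8,15):
   for ry in(0,):
    Jt=J@R.from_euler('z',rz,degrees=True).as_matrix()
    print(' rz',rz,[kin.inverse_kinematics(tcp(k,h).tolist(),quat(tool_from(Jt))) is not None for h in(.045,.03,.015,0)])
  for ry in (2,4,6,8):
    Jt=J@R.from_euler('y',ry,degrees=True).as_matrix()
    print(' ry',ry,[kin.inverse_kinematics((C+J@[0,.08*k,h]+Jt[:,2]*L).tolist(),quat(tool_from(Jt))) for h in(.045,.03,.015,0)])
E
```

```text
[ 0.087  0.156  2.377  0.377  0.091 -0.433]
1 0.045 [ 0.087  0.157  2.377  0.377  0.091 -0.434]
1 0.035 None
1 0.02 None
1 0 None
 rz -15 [True, False, False, False]
 rz -8 [True, False, False, False]
 rz 8 [True, False, False, False]
 rz 15 [True, False, False, False]
 ry 2 [array([ 0.09 ,  0.158,  2.344,  0.199,  0.154, -0.253]), array([ 0.091,  0.196,  2.345,  0.258,  0.116, -0.312]), None, None]
 ry 4 [array([ 0.092,  0.162,  2.311,  0.127,  0.217, -0.18 ]), array([ 0.093,  0.199,  2.311,  0.149,  0.18 , -0.202]), array([ 0.095,  0.236,  2.311,  0.183,  0.144, -0.234]), array([ 0.096,  0.272,  2.309,  0.235,  0.11 , -0.286])]
 ry 6 [array([ 0.094,  0.169,  2.278,  0.089,  0.278, -0.14 ]), array([ 0.096,  0.204,  2.278,  0.099,  0.242, -0.15 ]), array([ 0.097,  0.239,  2.278,  0.113,  0.208, -0.164]), array([ 0.098,  0.275,  2.276,  0.132,  0.174, -0.182])]
 ry 8 [array([ 0.097,  0.177,  2.245,  0.065,  0.338, -0.115]), array([ 0.098,  0.211,  2.245,  0.071,  0.303, -0.12 ]), array([ 0.099,  0.245,  2.244,  0.078,  0.27 , -0.127]), array([ 0.1  ,  0.279,  2.242,  0.087,  0.237, -0
[... 1853 characters left out ...]
4 [array([-0.336,  0.205,  2.25 ,  0.652,  0.347, -1.07 ]), array([-0.327,  0.238,  2.251,  0.709,  0.317, -1.122]), array([-0.318,  0.272,  2.251,  0.775,  0.289, -1.184]), array([-0.309,  0.306,  2.249,  0.853,  0.263, -1.258])]
 ry 6 [array([-0.32 ,  0.21 ,  2.219,  0.521,  0.382, -0.927]), array([-0.311,  0.242,  2.22 ,  0.559,  0.351, -0.962]), array([-0.303,  0.275,  2.219,  0.604,  0.321, -1.002]), array([-0.295,  0.308,  2.217,  0.657,  0.293, -1.05 ])]
 ry 8 [array([-0.304,  0.216,  2.188,  0.416,  0.422, -0.813]), array([-0.296,  0.248,  2.188,  0.442,  0.391, -0.834]), array([-0.288,  0.28 ,  2.187,  0.472,  0.361, -0.86 ]), array([-0.281,  0.312,  2.186,  0.506,  0.332, -0.889])]
```

The left joint is out of reach when square to the face because of the joint 5 limit; a 4° tilt would do it. Middle and right reach fine, so I'll try the middle first.

```bash
python3 - <<'E'
from h import *
from plant import robot
robot.move_straight(tcp(1,.06).tolist(),Q,.1)
robot.move_straight(tcp(0,.06).tolist(),Q,.1)
robot.move_straight(tcp(0,.036).tolist(),Q,.06); robot.pause(.1)
f0=stj()[1]; print(loc(0))
print(creep(0,.036,.013,f0=f0))
E
```

```text
t12.17 d(mm)[ 0.17  0.19 36.27] Fj[-0.7 -0.1 -0.6] Tj[-0.    0.36 -0.01] w0.0122
h35.0 t12.42 d(mm)[ 0.16 -0.05 35.14] Fj[-0.1  0.9 -1. ] Tj[0.05 0.34 0.  ] w0.0119
h34.0 t12.67 d(mm)[-2.000e-02 -0.000e+00  3.398e+01] Fj[-0.4  0.6 -0.8] Tj[-0.    0.33 -0.02] w0.0122
h33.0 t12.92 d(mm)[-0.07  0.   32.92] Fj[-1.   0.6  0.7] Tj[-0.04  0.24  0.02] w0.0123
h32.0 t13.17 d(mm)[-4.000e-02 -1.000e-02  3.193e+01] Fj[ 0.8 -0.2 -0.1] Tj[ 0.02  0.36 -0.01] w0.0124
h31.0 t13.42 d(mm)[-4.000e-02  1.000e-02  3.094e+01] Fj[-0.7 -0.  -1.3] Tj[-0.    0.37  0.03] w0.0124
h30.0 t13.67 d(mm)[-2.000e-02  0.000e+00  2.994e+01] Fj[-0.7 -0.6 -1.6] Tj[-0.01  0.37 -0.  ] w0.0124
h29.0 t13.92 d(mm)[-2.000e-02  1.000e-02  2.894e+01] Fj[-0.7 -0.7 -0.5] Tj[ 0.04  0.36 -0.05] w0.0119
h28.0 t14.17 d(mm)[-3.000e-02  2.000e-02  2.794e+01] Fj[-0.2 -0.3 -0.5] Tj[-0.02  0.29 -0.03] w0.0116
h27.0 t14.42 d(mm)[-4.000e-02  1.000e-02  2.694e+01] Fj[-0.4 -0.6 -1.5] Tj[0.   0.36 0.06] w0.0121
h26.0 t14.67 d(mm)[-0.05  0.   25.95] Fj[ 0.4 -0.9 -0.6] Tj[-0.02  0.38  0.01] w0.0119
h25.0 t14.92 d(mm)[-3.000e-02 -1.000e-02  2.494e+0
[... 524 characters left out ...]
0.37  0.02] w0.0122
h19.0 t16.42 d(mm)[-0.04  0.   18.94] Fj[-0.7 -0.5 -0.7] Tj[-0.03  0.3  -0.01] w0.0122
h18.0 t16.67 d(mm)[-0.03 -0.02 17.94] Fj[-0.7 -0.7 -1.5] Tj[0.02 0.35 0.02] w0.0124
h17.0 t16.92 d(mm)[-1.000e-02  3.000e-02  1.695e+01] Fj[-0.2  0.2 -1.2] Tj[ 0.01  0.38 -0.01] w0.0121
h16.0 t17.17 d(mm)[-3.000e-02  1.000e-02  1.596e+01] Fj[-1.  -0.5 -0.9] Tj[-0.02  0.32  0.  ] w0.0120
h15.0 t17.42 d(mm)[-6.000e-02  1.000e-02  1.495e+01] Fj[-1.5  0.2 -0.5] Tj[ 0.01  0.35 -0.04] w0.0123
h14.0 t17.67 d(mm)[-0.02  0.02 13.97] Fj[-1.1  0.1 -0.9] Tj[ 0.    0.29 -0.02] w0.0123
h13.0 t17.92 d(mm)[-3.000e-02  1.000e-02  1.297e+01] Fj[-0.1 -0.4 -1.2] Tj[ 0.01  0.35 -0.07] w0.0119
(0.013, False)
```

Nothing stopped it at 13 mm. The filler should have stopped it near 16 mm, though the face height is uncertain by a few mm, so I'll keep going.

```bash
python3 - <<'E'
from h import *
from plant import robot
f0=np.array([-.5,0,-.8])
print(creep(0,.013,-.006,f0=f0,fmax=4))
E
```

```text
h12.0 t18.17 d(mm)[-1.000e-02  0.000e+00  1.197e+01] Fj[-0.5 -0.1 -1.3] Tj[-0.03  0.32 -0.  ] w0.0122
h11.0 t18.42 d(mm)[ 0.03 -0.02 10.98] Fj[-1.1  0.2 -1.3] Tj[ 0.04  0.35 -0.04] w0.0121
h10.0 t18.67 d(mm)[-0.03  0.02  9.98] Fj[-0.8 -0.6 -0.6] Tj[0.01 0.35 0.01] w0.0118
h9.0 t18.92 d(mm)[-0.06  0.02  8.96] Fj[-0.7 -0.5 -1.2] Tj[-0.05  0.29  0.  ] w0.0120
h8.0 t19.17 d(mm)[-0.05  0.02  7.95] Fj[-1.  -0.8 -0.5] Tj[-0.05  0.31 -0.01] w0.0122
h7.0 t19.42 d(mm)[-0.04  0.01  6.98] Fj[ 0.4 -0.  -0.5] Tj[ 0.01  0.4  -0.02] w0.0119
h6.0 t19.67 d(mm)[-0.05 -0.01  5.97] Fj[-1.6  1.2 -0.1] Tj[-0.01  0.31  0.03] w0.0122
h5.0 t19.92 d(mm)[-0.03 -0.    4.97] Fj[ 0.  -0.4 -0.7] Tj[ 0.01  0.35 -0.  ] w0.0121
h4.0 t20.17 d(mm)[-0.06  0.    3.95] Fj[-0.   0.5 -0.6] Tj[-0.01  0.38  0.01] w0.0123
h3.0 t20.42 d(mm)[-0.    0.    2.97] Fj[-0.3 -0.1 -0.3] Tj[-0.02  0.33  0.02] w0.0125
h2.0 t20.67 d(mm)[ 0.19 -0.    2.29] Fj[-0.6  0.1 13.2] Tj[ 0.02  0.42 -0.02] w0.0121
(0.0019999999999999966, True)
```

The stop came at h≈2.3 mm with 13 N, which fits the collar on the face; filler would have stopped it at ~18 mm. I'll check visually before letting go.

```bash
python3 - <<'E'
from h import *
from plant import robot,vision
robot.pause(.15);print(loc(0))
im=vision.snapshot("side")[140:290,180:380];a=cv2.resize(im,None,fx=4,fy=4,interpolation=cv2.INTER_CUBIC)
cv2.imwrite("pics/s5.png",cv2.cvtColor(a,cv2.COLOR_RGB2BGR))
cv2.imwrite("pics/w5.png",cv2.cvtColor(vision.snapshot("wrist"),cv2.COLOR_RGB2BGR))
E
```

```text
t20.82 d(mm)[ 0.22 -0.02  2.29] Fj[-0.2  0.8 12.5] Tj[0.09 0.39 0.02] w0.0119
```

View pics/s5.png

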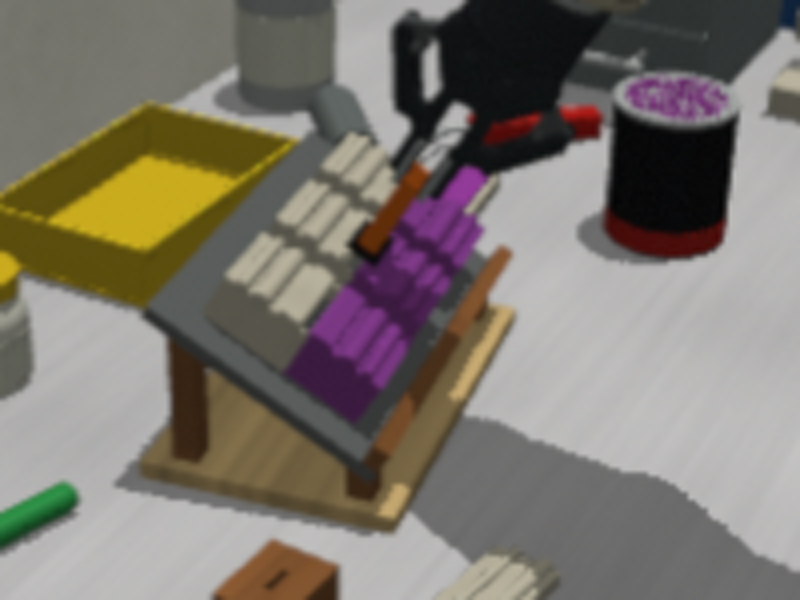

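View pics/w5.png

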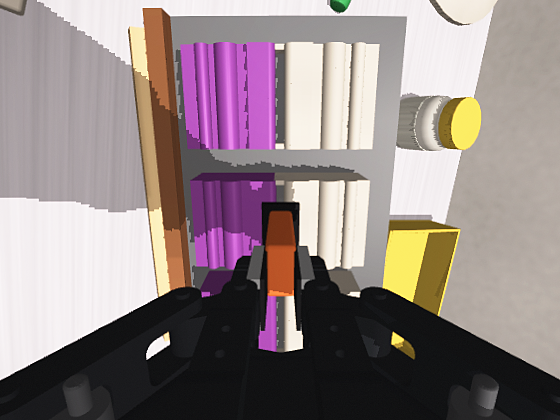

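The collar sits flat across the middle gap, at (372,245) in the side view and (280,203) in the wrist view. I'll ease off, release and retreat.

```bash
python3 - <<'E'
from h import *
from plant import robot,vision,fingers
robot.move_straight(tcp(0,.0023).tolist(),Q,.015);print(loc(0))
fingers.move_gripper(.05);print(loc(0))
robot.move_straight(tcp(0,.14).tolist(),Q,.1);robot.pause(.3);print(loc(0))
for n in("side","wrist","scene"):
    im=cv2.cvtColor(vision.snapshot(n),cv2.COLOR_RGB2BGR)
    x0,y0=dict(side=(180,140),wrist=(180,110),scene=(190,160))[n]
    cv2.imwrite(f"pics/{n}6.png",cv2.resize(im[y0:y0+150,x0:x0+200],None,fx=4,fy=4,interpolation=cv2.INTER_CUBIC))
E
```

```text
t21.17 d(mm)[ 0.11 -0.05  2.34] Fj[0.4 0.4 4.1] Tj[0.02 0.3  0.02] w0.0125
t21.62 d(mm)[-0.    0.03  2.26] Fj[0.2 0.  0. ] Tj[0.03 0.22 0.06] w0.0500
t23.98 d(mm)[-9.0000e-02  3.0000e-02  1.3991e+02] Fj[-0.7 -0.2  0.4] Tj[ 0.05  0.24 -0.  ] w0.0497
```

View pics/side6.png

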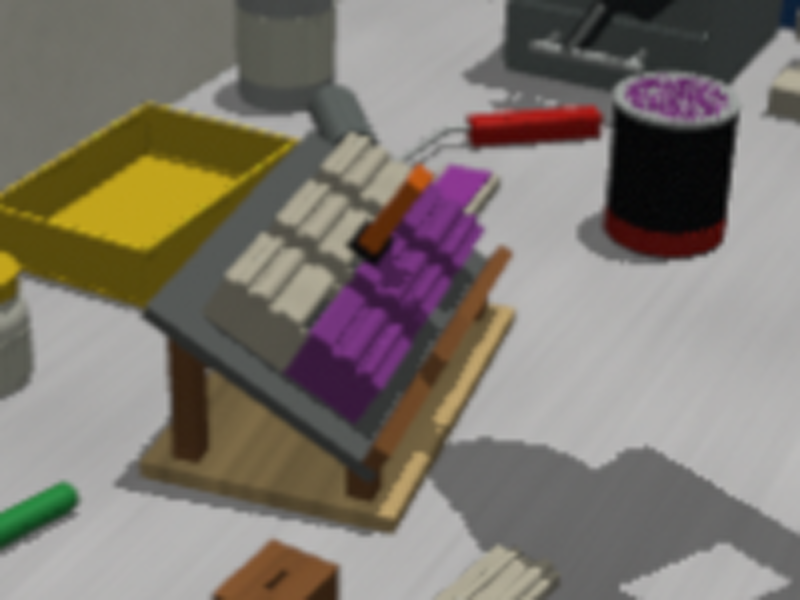

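View pics/wrist6.png

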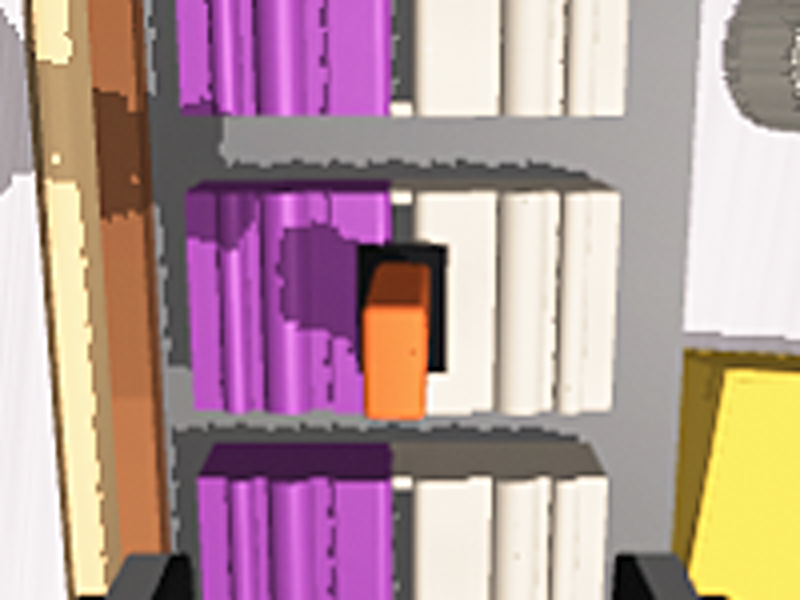

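View pics/scene6.png

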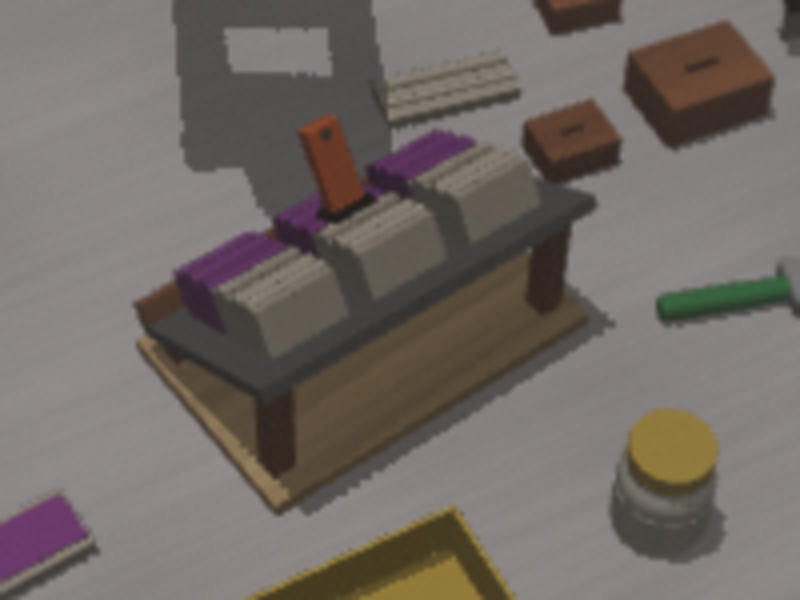

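The gauge stands released in the middle joint, collar on the face (wrist crop (402,308)), and nothing else has moved. Handing in.

```bash
python3 -c "
from plant import order
order.close_job()"
```

```text
the job is handed in; nothing more can be done
```

I took the gauge from its block and left it standing, released, in the **middle joint**, which took the whole blade. I handed the job in at about 24 s of the 54 s allowed.

- **Finding the joint:** the blade went in without resistance until the collar met the face, about 2 mm above the height I had estimated. The force there was about 13 N. Filler would have stopped it some 16 mm earlier, so I did not try the other two joints.
- **After release:** the side, wrist and scene pictures show the collar on the face and centred, and the handle leaning an estimated 1–2°. In those three cropped views I saw nothing else moved, and the arm was 14 cm clear.
- **What did not go to plan:** I started at the left joint, but the arm could not follow the line in squarely because of a wrist joint limit. It backed off without touching that joint, and I went to the middle one instead.
- **Checks that disagreed:** the position of the gauge along the blade's width differed by about 2 mm between cameras. The face height was off by about the same amount. Both are well inside the tolerances.

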